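Third hand at the bench shaker: line up the tube blocks and hold the spring clamp on them

TASK

Set up the bench shaker: nudge the three loose aluminium tube blocks square and flush against the fence rail at the back of its plate, then slide the spring clamp along the rail by its upright black grip so that it closes the blocks up, without gaps, into one row against the end stop. Keep pressing with the clamp's springs about half compressed (about 11 N on the row), never squeezed solid, and finish while still holding the clamp like that, without letting go, so that I can tighten its lock knob. Leave the forceps, timer, marker, petri dish and tube where they are.

Things in the scene. Friction and masses are not known exactly. Their poses are not given: they have to be found in the camera images.
- shaker: Fixed white bench shaker, 200 x 320 mm, with an grey metal plate 220 (x) x 400 (y) mm whose top is at z = 0.088. Origin: middle of its underside, on the worktop; x points to its back (away from the robot), y to its left. Fence rail: bar along y at the back of the plate, front face at x = 0.072, 26 mm high. The plate is open at the front; only the 10 mm high forceps lie there.
- end_stop: Steel angle on the left part of the shaker plate, 60 mm wide in x, 36 mm high. Origin on the plate, in the middle of the face that looks along -y to the blocks: x = 0.040, y = 0.150, z = 0.088 in the shaker's frame, axes as the shaker's. The closed row of blocks reaches 132 mm from this face, to y = 0.018.
- clamp: Spring clamp on the fence rail, right of the blocks; slides along the shaker's y (grip y -0.117 to 0.018) with 1 N friction; its springs push it back when let go. Grey arm 41 mm high with the black grip; towards +y a pressure pad on two sprung pins; star lock knob 47 mm behind the grip, up to 62 mm above the plate. Origin on the plate below the grip; axes as the shaker's.
- clamp_grip (a point): Middle of the clamp's upright black grip: a plate 36 mm in the shaker's x, 14 mm in y, from 41 to 83 mm above the shaker plate; the point is 62 mm above the plate, at x = 0.040 in the shaker's frame. The pad's face is 37 mm ahead of it towards +y with the springs free, 37 mm - c with the springs compressed by c.
- clamp_pad (a joint): How far the pressure pad is pushed back against its two springs, m: 0 free, 0.015 squeezed solid; together 1.5 N per mm. Half compressed is 0.0075.
- clamp_face: Black rubber face of the pressure pad, 52 x 28 mm, 2 mm thick, 5 to 33 mm above the plate. Its origin is the point on the plate 37 mm behind the face's front (towards -y); axes as the shaker's.
- block_micro_center (a point): Loose aluminium block with eight 11 mm bores in two rows, six of them with capped white microtubes that stand 4 mm above the top; 64 x 44 x 40 mm (own x, y, z), about 0.16 kg. The point is its centre, 20 mm above the plate. Flush and square with the fence, its own x runs from front to back and the point is at x = 0.040 in the shaker's frame. Slides easily (friction 0.25). The order of the blocks is free.
- block_15_center (a point): Loose aluminium block with four 17 mm bores; 64 x 44 x 40 mm (own x, y, z), about 0.16 kg. The point is its centre, 20 mm above the plate. Flush and square with the fence, its own x runs from front to back and the point is at x = 0.040 in the shaker's frame. Slides easily (friction 0.25). The order of the blocks is free.
- block_50_center (a point): Loose aluminium block with one 30 mm and one 12 mm bore; 64 x 44 x 40 mm (own x, y, z), about 0.16 kg. The point is its centre, 20 mm above the plate. Flush and square with the fence, its own x runs from front to back and the point is at x = 0.040 in the shaker's frame. Slides easily (friction 0.25). The order of the blocks is free.
- forceps: Bystander: steel forceps, 18 x 130 x 10 mm, lying near the front right of the shaker plate. Origin: middle of the underside.
- timer: Bystander: white bench timer, 66 x 66 x 20 mm, on the worktop right of the shaker. Origin: middle of the underside.
- marker: Bystander: marker pen, 14 x 133 x 13 mm, lying on the worktop to the right. Origin: middle of the underside.
- petri: Bystander: closed petri dish, 90 mm across, 12 mm high, on the worktop left of the shaker. Origin: middle of the underside.
- tube: Bystander: capped 50 ml tube, 33 x 114 x 33 mm, lying on the worktop to the left. Origin: middle of the underside.
Not all that is in view belongs to the job. What is shaped like the part that bears block_15_center but blue, orange or turquoise is not meant.

How it is judged:
By the outcome, as a careful person would: the job done as asked, in the order asked, and still so for the second after the job is handed in, while the arm keeps its last pose, push and grip.
It also fails if it takes over 69 s, if anything falls off the work surface, if the arm or the gripper's body presses on something with over 40 N, if the wrist force passes 120 N, or if a joint passes its speed limit or range.

ROBOT

A 6-joint arm with a two-finger parallel gripper is mounted at the origin on a cart in front of the work surface, level with it; the furniture and walls round the work are solid. World frame = base frame: x ahead of the robot, y to its left, z up, the work surface at z = 0. Lengths are in mm, angles in rad, forces in N, time in s.
With the tool pointing down it reaches from about 350 to 975 mm from the base axis. Payload 4.9 kg.
Tool frame: the origin (TCP) lies on the centre line of the jaws, within the pads' length; the fingertips stand 11 mm ahead of it and the grasp point (between the pads) lies 8 mm behind it; z points along the fingers, y is the direction in which the jaws open and shut (so a half turn about z gives the same grasp; the last joint's range is limited). The gripper opens to 85 mm and grips with 20 to 120 N. Pads are 22 mm wide; open, the fingers measure 114 mm over their backs; the gripper's body (76 mm by 85 mm) begins 54 mm behind the grasp point. The pads swing forward as they close: fully open they stand 13 mm farther back than shut.
Start: joints at [-0.119, 0.053, 1.613, -0, 1.476, -0.119], TCP at [624.981, 0.003, 242.304] pointing down, gripper open.
Joint ranges: [-3.01, 3.01], [-1.01, 2.22], [0.06, 2.58], [-1.02, 4.17], [0.09, 2.62], [-3.14, 3.14]. Speed limits (rad/s): [2.57, 2.57, 3.14, 3.14, 3.14, 3.14].

INTERFACE

Orientations are given as [roll, pitch, yaw] about the fixed x, y, z axes, in that order (R = Rz(yaw) Ry(pitch) Rx(roll)).
In Python, from cell import get_state, optics, job gives the robot as it stands.
- The arm moves only by the shell command python3 -m crank 'ROWS'. ROWS is JSON, a list of rows, each an object of numbers: "claw": the gripper's target within -1 to 1 (fully open at 1, half-way at 0, shut at -1); "dx", "dy", "dz": the shift along the tool's x, y, z as a fraction of full scale; "rx", "ry", "rz": the turn, a rotation vector about the tool's x, y, z as a fraction of full scale. In form: [{"claw": .., "dx": .., "dy": .., "dz": .., "rx": .., "ry": .., "rz": ..}, ...]. A call has 1 to 10 rows; each row shifts and turns the commanded pose from where the row before left it, along the tool's axes as they then stand; what a row does not reach is not made up. Full scale, the value 1, is 40 mm for a shift and 8 degrees for a turn. A row lasts 1/10 s, in which the tool goes at most 50 mm and 8.59 degrees, less where a joint would pass 70% of its speed; a pose out of reach is approached as far as the arm can. A call with a number of a shift or a turn outside -1 to 1 is refused whole. A call with a gripper value outside its range is refused whole. The fingers move at their own pace and stop on an object; the grip force is fixed at half the most. Time passes only in rows, so rows that do not move let the fingers close. It gives the time, the measured TCP pose, the force and the opening at its end, in the units of the state.
- get_state(): the state, without advancing time (a new reading comes with each control period).
- optics.get_image(name): name is "scene" or "side" or "wrist"; returns (picture, depth): 384x512x3 uint8, blue, green, red; 384x512 float32, mm along the optical axis (not along the pixel's ray), 0 where there is no reading.
- optics.camera_params(name): a dict with "fx", "fy", "cx", "cy" (pixels), "dist" ([k1, k2, p1, p2, k3] as OpenCV has them; the pictures are not rectified), "R" (3x3) and "t" (3): a world point X has camera coordinates R X + t. Camera axes: x right, y down, z forward; pixel columns grow to the right and rows downward; lengths in mm; the calibration is good to about 2 mm. A picture is of the moment at which its call begins: read the wrist's pose just before it. camera_params takes no time and is no camera call; for the wrist camera it gives the pose at the moment of the call.
- job.hand_in(): hands the job in, once; it reports no verdict.
The state is a dict: "clock": time; "joints": joint angles; "qvel": joint speeds; "tau": joint torques, N m; "tcp_pos": TCP position; "ee_rot": TCP orientation; "force": force on the tool from outside, world axes, zero at the start; "wrist_torque": the same for the moment, N m; "width": opening from 0.0 (shut) to 1.0 (fully open).
Only numpy, scipy, OpenCV 4.12 (cv2) and the standard library are available. Lean on these libraries where they do the work, as an engineer would, in place of code of your own. Each camera call takes 0.05 s, during which the arm holds its last target. There are 200 camera calls.

## Working session

There is one attempt and no reset: what is moved stays moved. The work goes in short steps, Python scripts to look and compute and a shell command to move; the robot and the scene stay as the last step left them, time stands still between calls to the robot, and variables do not carry over. Pictures are saved under pics/ and viewed, about 8 in all and at most 12, crops included, and the job is handed in when it is done.

```bash
mkdir -p pics; ls
python3 - <<'E'
from cell import get_state, optics
import cv2,numpy as np
print(get_state())
for n in("scene","side","wrist"):
    im,d=optics.get_image(n); cv2.imwrite(f"pics/{n}0.png",im); np.savez(f"pics/{n}0.npz",im=im,d=d)
    p=optics.camera_params(n); print(n,{k:np.round(v,4).tolist() for k,v in p.items()})
a=[cv2.imread(f"pics/{n}0.png") for n in("scene","wrist")]
E
```

```text
pics
{'clock': 0.0, 'joints': array([-1.19003113e-01,  5.33795789e-02,  1.61428971e+00,  1.95575044e-06,
        1.47599848e+00, -1.18991522e-01]), 'qvel': array([-1.01851737e-03,  5.70768448e-04,  5.08001873e-05, -1.36031993e-03,
       -2.85315268e-03, -2.21831164e-04]), 'tau': array([ 2.70554956e-04, -3.93670499e+01, -3.70175600e+01, -1.62778279e-04,
        6.93513779e-03, -6.06393527e-06]), 'tcp_pos': array([6.24401766e+02, 7.05266775e-02, 2.41051471e+02]), 'ee_rot': array([-3.13953244e+00, -2.48271655e-04,  1.57078429e+00]), 'force': array([-0.8710085 , -0.34849987, -0.51032363]), 'wrist_torque': array([0.00375072, 0.0594488 , 0.0234404 ]), 'width': 1.0039367995604074}
scene {'fx': 472.9623, 'fy': 472.9623, 'cx': 257.7892, 'cy': 198.675, 'dist': [-0.0888, 0.0, 0.0, 0.0, 0.0], 'R': [[-0.767, -0.6416, -0.0027], [-0.3237, 0.3906, -0.8618], [0.554, -0.6601, -0.5073]], 't': [351.2771, 295.1642, 1421.015]}
side {'fx': 408.3786, 'fy': 408.3786, 'cx': 255.4985, 'cy': 195.9587, 'dist': [-0.1506, 0.0, 0.0, 0.0, 0.0], 'R': [[0.9949, -0.0984, -0.0237], [-0.0777, -0.5933, -0.8013], [0.0648, 0.799, -0.5979]], 't': [-493.5994, 113.7557, 1367.8332]}
wrist {'fx': 271.3604, 'fy': 271.3604, 'cx': 259.3676, 'cy': 194.0747, 'dist': [0.0162, 0.0, 0.0, 0.0, 0.0], 'R': [[1.0, 0.0001, -0.0017], [0.0005, -0.9594, 0.282], [-0.0016, -0.282, -0.9594]], 't': [-623.9049, -36.5078, 379.9972]}
```

View pics/scene0.png

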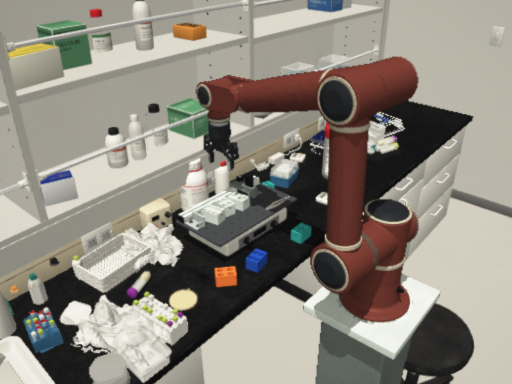

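View pics/wrist0.png

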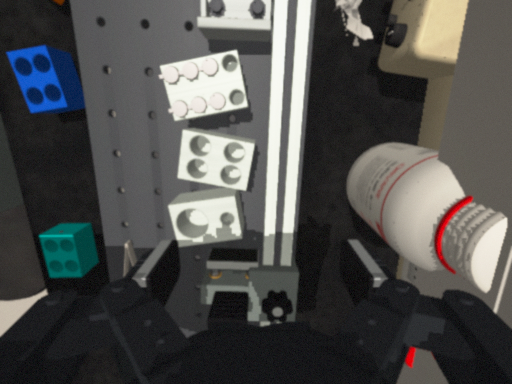

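The scene camera shows the shaker at about (235,215), partly cluttered. The wrist camera looks from above, with image right = +x and image up = +y. It shows micro at (205,85), block 15 at (217,158), block 50 at (207,218), the clamp at (245,285) with its knob at (277,303), the fence at x≈285, and a bottle behind the fence at (420,200). Next I'll measure using depth.

```bash
cat > h.py <<'E'
import cv2,numpy as np
from cell import get_state, optics
def K(p): return np.array([[p['fx'],0,p['cx']],[0,p['fy'],p['cy']],[0,0,1.]])
def cloud(p,d):
    v,u=np.mgrid[:d.shape[0],:d.shape[1]]
    n=cv2.undistortPoints(np.stack([u,v],-1).reshape(-1,1,2).astype(float),K(p),np.array(p['dist'],float)).reshape(*d.shape,2)
    c=np.dstack([n*d[...,None],d])
    W=(c-np.array(p['t']))@np.array(p['R']); W[d==0]=np.nan
    return W
def look(n,name=None):
    p=optics.camera_params(n); im,d=optics.get_image(n)
    if name: cv2.imwrite(f"pics/{name}.png",im)
    return im,cloud(p,d),p
def tops(W,z0,z1,xr,yr,res=0.5,amin=300):
    """height slice -> top-down grid -> contours -> minAreaRects (world mm)"""
    m=(W[...,2]>z0)&(W[...,2]<z1)&(W[...,0]>xr[0])&(W[...,0]<xr[1])&(W[...,1]>yr[0])&(W[...,1]<yr[1])
    return m
def rects(m,W,amin=60,zp=None):
    m=cv2.morphologyEx(m.astype(np.uint8),cv2.MORPH_OPEN,np.ones((3,3)))
    n,l,s,_=cv2.connectedComponentsWithStats(m,connectivity=4)
    out=[]
    for i in range(1,n):
        if s[i,4]<amin: continue
        q=W[l==i]; r=cv2.minAreaRect(q[:,:2].astype(np.float32))
        out.append((r,np.median(q[:,2]),s[i,4])); print("c %.1f %.1f size %.1f %.1f ang %.1f z %.1f n %d px %s"%(*r[0],*r[1],r[2],out[-1][1],s[i,4],s[i,:4]), "lo",q.min(0).round(),"hi",q.max(0).round())
    return out
E
python3 - <<'E'
from h import *
f=np.load('pics/wrist0.npz'); p=optics.camera_params('wrist'); W=cloud(p,f['d'])
print('tops'); rects(tops(W,122,137,(450,700),(-150,300)),W)
print('fence'); r=rects(tops(W,108,119,(600,720),(-150,300)),W)
print('plate'); rects(tops(W,84,92,(300,720),(-250,300)),W)
print('high'); rects(tops(W,137,230,(300,800),(-250,300)),W)
# fence front edge line: for each row, first x with z in fence range
m=tops(W,110,118,(620,720),(-150,300))
E=[W[v,np.argmax(m[v])] for v in range(20,255,5) if m[v].any()]
E=np.array(E); vx,vy,x0,y0=cv2.fitLine(E[:,:2].astype(np.float32),cv2.DIST_HUBER,0,.01,.01).ravel()
print('line',vx,vy,x0,y0,np.abs((E[:,:2]-[x0,y0])@[vy,-vx]).round(1))
for u,v in [(225,20),(278,300),(228,272),(228,300),(215,268),(240,268),(128,250),(130,270)]: print(u,v,W[v,u].round(1))
s=optics.camera_params('side'); g=np.load('pics/side0.npz'); WS=cloud(s,g['d'])
print('side tops');rects(tops(WS,122,137,(450,700),(-150,300)),WS,30)
print('side grip');rects(tops(WS,140,176,(500,700),(-150,100)),WS,20)
E
```

```text
tops
c 603.2 142.1 size 9.4 59.3 ang 88.0 z 124.8 n 920 px [197  16  74  16] lo [574. 137. 122.] hi [633. 148. 128.]
c 577.0 94.6 size 66.4 43.8 ang 10.7 z 129.4 n 3979 px [159  51  88  69] lo [542.  68. 122.] hi [613. 121. 135.]
c 584.0 31.6 size 45.2 64.2 ang 78.7 z 129.0 n 2328 px [178 129  76  62] lo [549.   4. 122.] hi [618.  60. 132.]
c 572.0 -28.1 size 64.1 44.8 ang 8.3 z 129.0 n 2195 px [169 195  73  52] lo [538. -54. 122.] hi [606.  -2. 131.]
c 612.9 -108.4 size 65.8 101.6 ang 87.0 z 130.4 n 2907 px [201 261  98  61] lo [ 562. -142.  122.] hi [664. -74. 137.]
fence
c 631.0 156.1 size 13.3 3.7 ang 86.2 z 110.9 n 88 px [265   0   6  19] lo [629. 150. 108.] hi [633. 163. 113.]
c 637.4 39.7 size 244.8 11.1 ang 88.0 z 115.0 n 3178 px [263   0  25 266] lo [628. -82. 108.] hi [647. 162. 119.]
c 656.4 38.5 size 246.7 11.5 ang 88.0 z 115.0 n 3281 px [280   0  31 266] lo [646. -85. 108.] hi [666. 162. 118.]
c 610.5 137.8 size 0.7 19.9 ang 88.0 z 113.2 n 82 px [232  31  24   5] lo [601. 137. 108.] hi [620. 138. 119.]
c 611.5 -74.7 size 2.4 22.6 ang 84.9 z 113.8 n 103 px [237 255  22   
[... 1502 characters left out ...]
8 -82.  123.2]
240 268 [603.9 -81.7 123.7]
128 250 [477.4 -73.5  99.7]
130 270 [569.1   8.2 271.3]
side tops
c 561.7 75.0 size 113.2 57.8 ang 55.8 z 129.8 n 166 px [266 166  19  19] lo [545.  13. 122.] hi [608. 119. 136.]
c 581.9 -3.5 size 121.2 49.0 ang 72.9 z 128.8 n 193 px [271 176  19  22] lo [543. -56. 122.] hi [611.  57. 134.]
c 612.1 -114.4 size 101.8 64.0 ang 0.8 z 130.3 n 263 px [280 199  35  15] lo [ 561. -146.  122.] hi [663. -82. 137.]
side grip
c 593.6 -113.8 size 15.5 34.5 ang 89.3 z 160.3 n 123 px [285 194  12  11] lo [ 576. -122.  141.] hi [ 611. -106.  176.]
c 640.8 -115.1 size 26.0 26.8 ang 16.6 z 150.1 n 56 px [301 197  10   8] lo [ 627. -128.  142.] hi [ 654. -101.  155.]
```

View pics/side0.png

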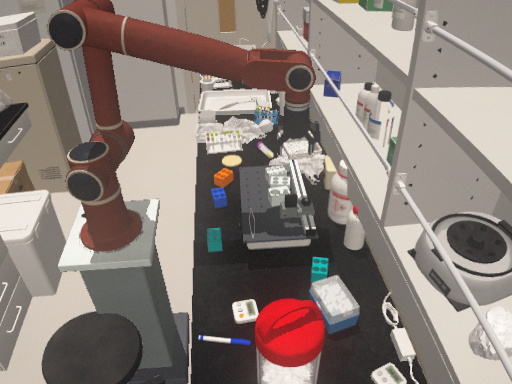

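The side view shows the grip at (290,199), and the bottles behind the fence at (340,190) and (353,230) stay clear of the fence. From the measurements:

- **Shaker:** yaw is about -2°, origin about (558.4, -11.2).
- **Sizes:** the blocks, end stop, fence and grip all come out at the sizes and heights given.
- **Block centres (shaker frame):** micro (15, 106), 15 (24, 44), 50 (14, -16).
- **Clamp grip:** (40, -98).

Next I turn the jaws along the rail and shut them.

```bash
cat >> h.py <<'E'
O=np.array([558.4,-11.15]); A=np.radians(-2.0); S=np.array([[np.cos(A),np.sin(A)],[-np.sin(A),np.cos(A)]])
def loc(xy): return S@(np.array(xy)[:2]-O)
def st():
    s=get_state(); print('t',s['clock'].__round__(2),'loc',loc(s['tcp_pos']).round(1),'z',s['tcp_pos'][2].round(1),'rpy',np.degrees(s['ee_rot']).round(1),'F loc',(S@s['force'][:2]).round(1),s['force'][2].round(1),'w',round(s['width'],3))
E
python3 -m crank '[{"claw":-1,"rz":-1},{"claw":-1,"rz":-1},{"claw":-1,"rz":-1},{"claw":-1,"rz":-1},{"claw":-1,"rz":-1},{"claw":-1,"rz":-1},{"claw":-1,"rz":-1},{"claw":-1,"rz":-1},{"claw":-1,"rz":-1},{"claw":-1,"rz":-1}]'
python3 -m crank '[{"claw":-1,"rz":-1},{"claw":-1},{"claw":-1}]'
python3 -c "from h import *; st()"
```

```text
t 0.15 loc [65.7 13.5] z 241.3 rpy [-179.9   -0.    90. ] F loc [0.2 0.7] -0.7 w 0.999invalid input
invalid input
```

```bash
python3 -m crank '[{"claw":-1,"dx":0,"dy":0,"dz":0,"rx":0,"ry":0,"rz":-1},{"claw":-1,"dx":0,"dy":0,"dz":0,"rx":0,"ry":0,"rz":-1},{"claw":-1,"dx":0,"dy":0,"dz":0,"rx":0,"ry":0,"rz":-1},{"claw":-1,"dx":0,"dy":0,"dz":0,"rx":0,"ry":0,"rz":-1},{"claw":-1,"dx":0,"dy":0,"dz":0,"rx":0,"ry":0,"rz":-1},{"claw":-1,"dx":0,"dy":0,"dz":0,"rx":0,"ry":0,"rz":-1},{"claw":-1,"dx":0,"dy":0,"dz":0,"rx":0,"ry":0,"rz":-1},{"claw":-1,"dx":0,"dy":0,"dz":0,"rx":0,"ry":0,"rz":-1},{"claw":-1,"dx":0,"dy":0,"dz":0,"rx":0,"ry":0,"rz":-1},{"claw":-1,"dx":0,"dy":0,"dz":0,"rx":0,"ry":0,"rz":-1}]'
python3 -c "from h import *; st()"
```

```text
clock: 1.15
tcp_pos: [624.7, 0.0, 241.8]
ee_rot: [-3.142, -0.001, 2.973]
force: [0.4, -0.2, 0.4]
width: 0.001
t 1.15 loc [65.9 13.5] z 241.8 rpy [-1.800e+02 -1.000e-01  1.703e+02] F loc [ 0.4 -0.2] 0.4 w 0.001
```

```bash
python3 -m crank '[{"claw":-1,"dx":0,"dy":0,"dz":0,"rx":0,"ry":0,"rz":-0.97},{"claw":-1,"dx":0.72,"dy":-0.185,"dz":0,"rx":0,"ry":0,"rz":0},{"claw":-1,"dx":0.72,"dy":-0.185,"dz":0,"rx":0,"ry":0,"rz":0},{"claw":-1,"dx":0.72,"dy":-0.185,"dz":0,"rx":0,"ry":0,"rz":0},{"claw":-1,"dx":0.72,"dy":-0.185,"dz":0,"rx":0,"ry":0,"rz":0},{"claw":-1,"dx":0,"dy":0,"dz":0.82,"rx":0,"ry":0,"rz":0},{"claw":-1,"dx":0,"dy":0,"dz":0.82,"rx":0,"ry":0,"rz":0},{"claw":-1,"dx":0,"dy":0,"dz":0.8,"rx":0,"ry":0,"rz":0},{"claw":-1,"dx":0,"dy":0,"dz":0.8,"rx":0,"ry":0,"rz":0},{"claw":-1,"dx":0,"dy":0,"dz":0,"rx":0,"ry":0,"rz":0}]'
python3 -c "
from h import *; st(); im,W,p=look('wrist','w1')
print('tops');rects(tops(W,122,137,(450,700),(-150,300)),W)"
```

```text
clock: 2.15
tcp_pos: [504.6, -24.3, 107.2]
ee_rot: [3.14, -0.011, 3.102]
force: [-0.5, 0.1, -0.2]
width: 0.006
t 2.15 loc [-53.3 -15. ] z 107.2 rpy [179.9  -0.6 177.8] F loc [-0.5  0.1] -0.2 w 0.006
tops
c 500.1 -22.2 size 25.6 22.9 ang 32.0 z 132.9 n 953 px [231 247  58  57] lo [492. -37. 122.] hi [516. -10. 137.]
c 548.1 96.4 size 25.1 16.3 ang 55.4 z 128.0 n 885 px [467 327  45  40] lo [543.  82. 122.] hi [562. 104. 133.]
```

View pics/w1.png

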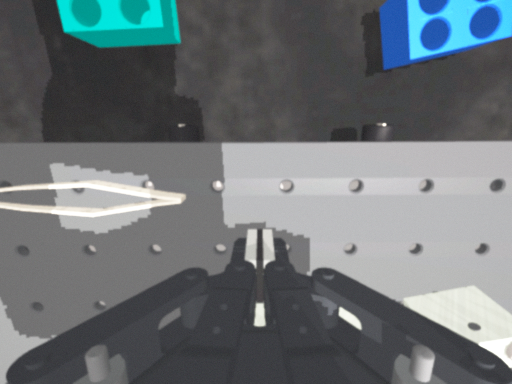

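The wrist view now looks back at the front edge. The shut fingertips are at (262,245), clear of the forceps at (90,200) and just short of block 50. I push block 50 towards the fence.

```bash
python3 -m crank '[{"claw":-1,"dx":-0.5,"dy":-0.03,"dz":0,"rx":0,"ry":0,"rz":0},{"claw":-1,"dx":-0.1,"dy":0,"dz":0,"rx":0,"ry":0,"rz":0},{"claw":-1,"dx":-0.1,"dy":0,"dz":0,"rx":0,"ry":0,"rz":0},{"claw":-1,"dx":-0.1,"dy":0,"dz":0,"rx":0,"ry":0,"rz":0},{"claw":-1,"dx":-0.1,"dy":0,"dz":0,"rx":0,"ry":0,"rz":0},{"claw":-1,"dx":-0.1,"dy":0,"dz":0,"rx":0,"ry":0,"rz":0},{"claw":-1,"dx":-0.1,"dy":0,"dz":0,"rx":0,"ry":0,"rz":0},{"claw":-1,"dx":0,"dy":0,"dz":0,"rx":0,"ry":0,"rz":0}]'
python3 -c "from h import *; st()"
python3 -m crank '[{"claw":-1,"dx":-0.05,"dy":0,"dz":0,"rx":0,"ry":0,"rz":0},{"claw":-1,"dx":-0.05,"dy":0,"dz":0,"rx":0,"ry":0,"rz":0},{"claw":-1,"dx":0,"dy":0,"dz":0,"rx":0,"ry":0,"rz":0}]'
python3 -c "from h import *; st()"
```

```text
clock: 3.0
tcp_pos: [553.0, -28.0, 112.7]
ee_rot: [3.142, 0.0, 3.103]
force: [-0.0, -0.2, -0.3]
width: 0.002
t 3.0 loc [ -4.8 -17. ] z 112.7 rpy [180.    0.  177.8] F loc [-0.  -0.2] -0.3 w 0.002
clock: 3.3
tcp_pos: [554.5, -27.9, 111.9]
ee_rot: [3.141, -0.007, 3.103]
force: [-8.4, 1.2, 3.4]
width: 0.001
t 3.3 loc [ -3.3 -16.9] z 111.9 rpy [180.   -0.4 177.8] F loc [-8.5  0.9] 3.4 w 0.001
```

```bash
python3 -m crank '[{"claw":-1,"dx":0.25,"dy":0,"dz":0,"rx":0,"ry":0,"rz":0},{"claw":-1,"dx":1,"dy":0,"dz":0,"rx":0,"ry":0,"rz":0},{"claw":-1,"dx":0,"dy":0.76,"dz":0,"rx":0,"ry":0,"rz":0},{"claw":-1,"dx":0,"dy":0.76,"dz":0,"rx":0,"ry":0,"rz":0},{"claw":-1,"dx":0,"dy":0,"dz":0,"rx":0,"ry":0,"rz":0},{"claw":-1,"dx":0,"dy":0,"dz":0,"rx":0,"ry":0,"rz":0}]'
python3 -c "from h import *; st()"
python3 -m crank '[{"claw":-1,"dx":-0.5,"dy":0,"dz":0,"rx":0,"ry":0,"rz":0},{"claw":-1,"dx":-0.1,"dy":0,"dz":0,"rx":0,"ry":0,"rz":0},{"claw":-1,"dx":-0.1,"dy":0,"dz":0,"rx":0,"ry":0,"rz":0},{"claw":-1,"dx":-0.1,"dy":0,"dz":0,"rx":0,"ry":0,"rz":0},{"claw":-1,"dx":-0.1,"dy":0,"dz":0,"rx":0,"ry":0,"rz":0},{"claw":-1,"dx":-0.1,"dy":0,"dz":0,"rx":0,"ry":0,"rz":0},{"claw":-1,"dx":-0.1,"dy":0,"dz":0,"rx":0,"ry":0,"rz":0},{"claw":-1,"dx":0,"dy":0,"dz":0,"rx":0,"ry":0,"rz":0}]'
python3 -c "from h import *; st()"
```

```text
clock: 3.9
tcp_pos: [509.0, 34.8, 112.9]
ee_rot: [-3.141, 0.001, 3.104]
force: [0.3, 0.0, 0.4]
width: -0.004
t 3.9 loc [-51.   44.2] z 112.9 rpy [-180.     0.   177.8] F loc [0.3 0.1] 0.4 w -0.004
clock: 4.7
tcp_pos: [553.5, 32.8, 112.8]
ee_rot: [-3.142, 0.0, 3.102]
force: [-0.1, 0.8, 0.1]
width: 0.002
t 4.7 loc [-6.4 43.8] z 112.8 rpy [-180.     0.   177.8] F loc [-0.1  0.8] 0.1 w 0.002
```

```bash
python3 -m crank '[{"claw":-1,"dx":-0.05,"dy":0,"dz":0,"rx":0,"ry":0,"rz":0},{"claw":-1,"dx":-0.05,"dy":0,"dz":0,"rx":0,"ry":0,"rz":0},{"claw":-1,"dx":-0.03,"dy":0,"dz":0,"rx":0,"ry":0,"rz":0},{"claw":-1,"dx":0,"dy":0,"dz":0,"rx":0,"ry":0,"rz":0}]'
python3 -c "from h import *; st()"
python3 -m crank '[{"claw":-1,"dx":0.25,"dy":0,"dz":0,"rx":0,"ry":0,"rz":0},{"claw":-1,"dx":1,"dy":0,"dz":0,"rx":0,"ry":0,"rz":0},{"claw":-1,"dx":0,"dy":0.78,"dz":0,"rx":0,"ry":0,"rz":0},{"claw":-1,"dx":0,"dy":0.78,"dz":0,"rx":0,"ry":0,"rz":0},{"claw":-1,"dx":0,"dy":0,"dz":0,"rx":0,"ry":0,"rz":0},{"claw":-1,"dx":0,"dy":0,"dz":0,"rx":0,"ry":0,"rz":0}]'
python3 -c "from h import *; st()"
python3 -m crank '[{"claw":-1,"dx":-0.5,"dy":0,"dz":0,"rx":0,"ry":0,"rz":0},{"claw":-1,"dx":-0.1,"dy":0,"dz":0,"rx":0,"ry":0,"rz":0},{"claw":-1,"dx":-0.1,"dy":0,"dz":0,"rx":0,"ry":0,"rz":0},{"claw":-1,"dx":-0.1,"dy":0,"dz":0,"rx":0,"ry":0,"rz":0},{"claw":-1,"dx":-0.1,"dy":0,"dz":0,"rx":0,"ry":0,"rz":0},{"claw":-1,"dx":-0.1,"dy":0,"dz":0,"rx":0,"ry":0,"rz":0},{"claw":-1,"dx":-0.1,"dy":0,"dz":0,"rx":0,"ry":0,"rz":0},{"claw":-1,"dx":0,"dy":0,"dz":0,"rx":0,"ry":0,"rz":0}]'
python3 -c "from h import *; st()"
```

```text
clock: 5.1
tcp_pos: [556.6, 32.8, 112.1]
ee_rot: [-3.142, -0.005, 3.103]
force: [-6.9, -0.6, 1.9]
width: -0.002
t 5.1 loc [-3.3 43.8] z 112.1 rpy [-180.    -0.3  177.8] F loc [-6.8 -0.8] 1.9 w -0.002
clock: 5.7
tcp_pos: [510.6, 97.3, 112.9]
ee_rot: [-3.141, 0.001, 3.104]
force: [0.5, -0.1, -0.7]
width: 0.001
t 5.7 loc [-51.5 106.7] z 112.9 rpy [-1.800e+02  1.000e-01  1.778e+02] F loc [ 0.5 -0.1] -0.7 w 0.001
clock: 6.5
tcp_pos: [555.2, 95.2, 112.8]
ee_rot: [-3.142, 0.0, 3.102]
force: [0.8, -0.0, -0.2]
width: 0.002
t 6.5 loc [ -7.  106.2] z 112.8 rpy [-180.     0.   177.8] F loc [0.8 0. ] -0.2 w 0.002
```

```bash
python3 -m crank '[{"claw":-1,"dx":-0.05,"dy":0,"dz":0,"rx":0,"ry":0,"rz":0},{"claw":-1,"dx":-0.05,"dy":0,"dz":0,"rx":0,"ry":0,"rz":0},{"claw":-1,"dx":-0.03,"dy":0,"dz":0,"rx":0,"ry":0,"rz":0},{"claw":-1,"dx":0,"dy":0,"dz":0,"rx":0,"ry":0,"rz":0}]'
python3 -c "from h import *; st()"
python3 -m crank '[{"claw":-1,"dx":0.2,"dy":0,"dz":0,"rx":0,"ry":0,"rz":0},{"claw":-1,"dx":0.5,"dy":0,"dz":-0.5,"rx":0,"ry":0,"rz":0},{"claw":-1,"dx":0,"dy":0,"dz":-1,"rx":0,"ry":0,"rz":0},{"claw":-1,"dx":0,"dy":0,"dz":-1,"rx":0,"ry":0,"rz":0},{"claw":-1,"dx":-0.8,"dy":-0.4,"dz":-1,"rx":0,"ry":0,"rz":0},{"claw":-1,"dx":-0.8,"dy":-0.4,"dz":0,"rx":0,"ry":0,"rz":0},{"claw":-1,"dx":-0.8,"dy":-0.4,"dz":0,"rx":0,"ry":0,"rz":0},{"claw":-1,"dx":-0.6,"dy":-0.4,"dz":0,"rx":0,"ry":0,"rz":0},{"claw":-1,"dx":0,"dy":0,"dz":0,"rx":0,"ry":0,"rz":0},{"claw":-1,"dx":0,"dy":0,"dz":0,"rx":0,"ry":0,"rz":0}]'
python3 -c "
from h import *; st(); im,W,p=look('wrist','w2')
L=W.copy(); L[...,:2]=(W[...,:2]-O)@S.T
print('tops');rects(tops(L,122,137,(-60,68),(-150,180)),L)
print('hi');rects(tops(L,140,176,(0,120),(-150,0)),L)
print('fence');rects(tops(L,108,119,(50,130),(-150,180)),L)"
```

```text
clock: 6.9
tcp_pos: [558.9, 95.2, 112.4]
ee_rot: [-3.142, -0.003, 3.103]
force: [-4.8, 0.3, 2.4]
width: -0.0
t 6.9 loc [ -3.2 106.3] z 112.4 rpy [-180.    -0.2  177.8] F loc [-4.9  0.2] 2.4 w -0.0
clock: 7.9
tcp_pos: [647.1, 28.4, 249.7]
ee_rot: [3.141, -0.0, 3.102]
force: [0.6, -0.1, -0.5]
width: -0.0
t 7.9 loc [87.3 42.6] z 249.7 rpy [180.   -0.  177.7] F loc [ 0.6 -0.1] -0.5 w -0.0
tops
c 36.6 101.8 size 44.6 62.2 ang 89.7 z 129.3 n 3107 px [298 102  53  70] lo [  5.  80. 122.] hi [ 68. 124. 135.]
c 37.5 -95.3 size 60.9 66.0 ang 0.0 z 129.9 n 1786 px [ 77 105  73  69] lo [   7. -128.  122.] hi [ 68. -62. 137.]
c 37.6 -20.3 size 44.6 60.7 ang 90.0 z 128.8 n 2323 px [163 105  54  68] lo [  7. -43. 122.] hi [ 68.   2. 131.]
c 37.7 47.8 size 60.6 44.1 ang 0.0 z 128.9 n 2002 px [240 105  50  68] lo [  7.  26. 122.] hi [ 68.  70. 131.]
c 38.7 154.3 size 8.7 57.8 ang 90.0 z 124.5 n 584 px [371 107  17  64] lo [ 10. 150. 122.] hi [ 68. 159. 127.]
c 31.2 -66.7 size 8.2 36.2 ang 89.5 z 123.0 n 220 px [137 112  11  41] lo [ 13. -71. 122.] hi [ 49. -62. 124.]
hi
c 39.1 -97.0 size 16.0 35.6 ang 89.4 z 168.7 n 1777 px [ 63 122  46  48] lo [  21. -105.  140.] hi [ 57. -89. 174.]
c 86.3 -97.5 size 30.1 28.0 ang 58.7 z 150.2 n 885 px [ 85 179  38  35] lo [  70. -112.  140.] hi [101. -84. 154.]
fence
c 59.7 150.7 size 1.1 18.4 ang 89.4 z 113.4 n 77 px [365 151   6  19] lo [ 50. 150. 108.] hi [ 69. 151. 119.]
c 76.5 55.7 size 248.5 12.5 ang 89.7 z 114.9 n 2243 px [149 171 248  13] lo [ 71. -69. 108.] hi [ 83. 180. 119.]
c 76.6 -144.1 size 11.8 11.6 ang 88.3 z 114.7 n 137 px [ 66 172  13  13] lo [  71. -150.  110.] hi [  83. -138.  117.]
c 95.8 54.7 size 16.6 250.2 ang 1.4 z 114.8 n 2824 px [151 189 243  18] lo [ 90. -70. 108.] hi [107. 180. 119.]
c 96.2 -144.1 size 11.6 11.3 ang 89.0 z 114.8 n 133 px [ 70 191  13  12] lo [  90. -150.  110.] hi [ 102. -138.  117.]
```

View pics/w2.png

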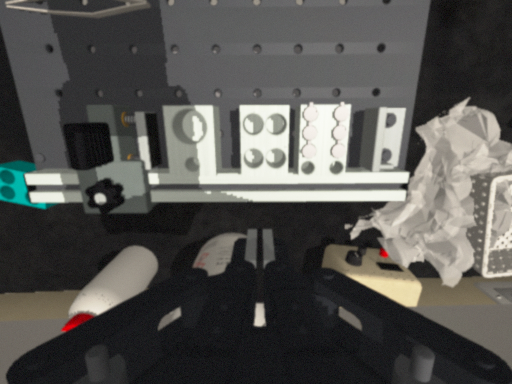

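All three blocks are now square and flush. Their rects have local angles of 0 ±0.3° and their front edges sit near x≈7. In the picture they are at (190,140), (265,140) and (325,138), the grip is at (88,145), and the grip centre measures about (39.5, -97). Now I move above the grip.

```bash
python3 -m crank '[{"claw":0,"dx":0.3,"dy":-0.87,"dz":0,"rx":0,"ry":0,"rz":0},{"claw":0,"dx":0.3,"dy":-0.87,"dz":0,"rx":0,"ry":0,"rz":0},{"claw":0,"dx":0.3,"dy":-0.87,"dz":0,"rx":0,"ry":0,"rz":0},{"claw":0,"dx":0.3,"dy":-0.87,"dz":0,"rx":0,"ry":0,"rz":0},{"claw":0,"dx":0,"dy":0,"dz":0.6,"rx":0,"ry":0,"rz":0},{"claw":0,"dx":0,"dy":0,"dz":0.6,"rx":0,"ry":0,"rz":0},{"claw":0,"dx":0,"dy":0,"dz":0,"rx":0,"ry":0,"rz":0},{"claw":0,"dx":0,"dy":0,"dz":0,"rx":0,"ry":0,"rz":0}]'
python3 -c "from h import *; st()"
```

```text
clock: 8.75
tcp_pos: [593.2, -107.8, 202.1]
ee_rot: [3.141, -0.0, 3.103]
force: [0.9, -0.4, 0.0]
width: 0.502
t 8.75 loc [ 38.1 -95.3] z 202.1 rpy [180.   -0.  177.8] F loc [ 0.9 -0.4] 0.0 w 0.502
```

```bash
python3 -m crank '[{"claw":0,"dx":-0.04,"dy":-0.04,"dz":0.45,"rx":0,"ry":0,"rz":0},{"claw":0,"dx":0,"dy":0,"dz":0.45,"rx":0,"ry":0,"rz":0},{"claw":0,"dx":0,"dy":0,"dz":0.45,"rx":0,"ry":0,"rz":0},{"claw":0,"dx":0,"dy":0,"dz":0,"rx":0,"ry":0,"rz":0},{"claw":0,"dx":0,"dy":0,"dz":0,"rx":0,"ry":0,"rz":0}]'
python3 -c "from h import *; st()"
python3 -m crank '[{"claw":-1,"dx":0,"dy":0,"dz":0,"rx":0,"ry":0,"rz":0},{"claw":-1,"dx":0,"dy":0,"dz":0,"rx":0,"ry":0,"rz":0},{"claw":-1,"dx":0,"dy":0,"dz":0,"rx":0,"ry":0,"rz":0},{"claw":-1,"dx":0,"dy":0,"dz":0,"rx":0,"ry":0,"rz":0},{"claw":-1,"dx":0,"dy":0,"dz":0,"rx":0,"ry":0,"rz":0},{"claw":-1,"dx":0,"dy":0,"dz":0,"rx":0,"ry":0,"rz":0}]'
python3 -c "
from h import *; st(); im,W,p=look('wrist','w3')
L=W.copy(); L[...,:2]=(W[...,:2]-O)@S.T
print('tops');rects(tops(L,118,137,(-60,68),(-150,180)),L)"
```

```text
clock: 9.25
tcp_pos: [596.0, -110.0, 149.6]
ee_rot: [-3.141, 0.002, 3.103]
force: [-0.8, 0.0, 0.7]
width: 0.504
t 9.25 loc [ 41.  -97.4] z 149.6 rpy [-1.800e+02  1.000e-01  1.778e+02] F loc [-0.8  0. ] 0.7 w 0.504
clock: 9.85
tcp_pos: [596.3, -110.5, 150.1]
ee_rot: [-3.141, 0.003, 3.103]
force: [-1.2, 0.5, 5.6]
width: 0.154
t 9.85 loc [ 41.3 -97.9] z 150.1 rpy [-180.     0.2  177.8] F loc [-1.2  0.4] 5.6 w 0.154
tops
c 37.3 46.1 size 61.5 43.4 ang 0.3 z 127.9 n 5153 px [443 176  69  98] lo [  7.  24. 118.] hi [ 68.  68. 131.]
c 21.3 -97.4 size 24.0 30.0 ang 90.0 z 129.7 n 1578 px [239 177  41  52] lo [   6. -109.  118.] hi [ 36. -85. 137.]
c 37.5 -20.4 size 61.1 45.5 ang 0.2 z 128.5 n 5862 px [341 177  90  97] lo [  7. -43. 118.] hi [ 68.   2. 131.]
c 39.3 -65.5 size 53.9 10.3 ang 0.1 z 122.7 n 1232 px [300 187  20  79] lo [ 12. -71. 118.] hi [ 66. -60. 131.]
```

View pics/w3.png

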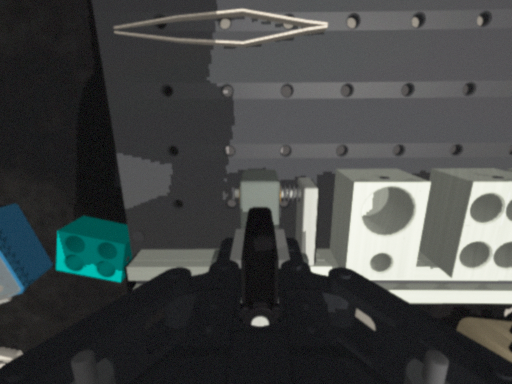

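The grip is held: opening is about 13 mm for the 14 mm plate. The pad is at (308,222), square to block 50 at (380,225). Now I slide the clamp along the rail slowly.

```bash
python3 -m crank '[{"claw":-1,"dx":0,"dy":0.1,"dz":0,"rx":0,"ry":0,"rz":0},{"claw":-1,"dx":0,"dy":0.1,"dz":0,"rx":0,"ry":0,"rz":0},{"claw":-1,"dx":0,"dy":0.1,"dz":0,"rx":0,"ry":0,"rz":0},{"claw":-1,"dx":0,"dy":0.1,"dz":0,"rx":0,"ry":0,"rz":0},{"claw":-1,"dx":0,"dy":0.05,"dz":0,"rx":0,"ry":0,"rz":0},{"claw":-1,"dx":0,"dy":0.05,"dz":0,"rx":0,"ry":0,"rz":0},{"claw":-1,"dx":0,"dy":0.05,"dz":0,"rx":0,"ry":0,"rz":0},{"claw":-1,"dx":0,"dy":0.1,"dz":0,"rx":0,"ry":0,"rz":0},{"claw":-1,"dx":0,"dy":0.1,"dz":0,"rx":0,"ry":0,"rz":0},{"claw":-1,"dx":0,"dy":0.1,"dz":0,"rx":0,"ry":0,"rz":0}]'
python3 -c "from h import *; st()"
python3 -m crank '[{"claw":-1,"dx":0,"dy":0.1,"dz":0,"rx":0,"ry":0,"rz":0},{"claw":-1,"dx":0,"dy":0.1,"dz":0,"rx":0,"ry":0,"rz":0},{"claw":-1,"dx":0,"dy":0.1,"dz":0,"rx":0,"ry":0,"rz":0},{"claw":-1,"dx":0,"dy":0.08,"dz":0,"rx":0,"ry":0,"rz":0},{"claw":-1,"dx":0,"dy":0.08,"dz":0,"rx":0,"ry":0,"rz":0},{"claw":-1,"dx":0,"dy":0.08,"dz":0,"rx":0,"ry":0,"rz":0},{"claw":-1,"dx":0,"dy":0,"dz":0,"rx":0,"ry":0,"rz":0},{"claw":-1,"dx":0,"dy":0,"dz":0,"rx":0,"ry":0,"rz":0}]'
python3 -c "
from h import *; st(); im,W,p=look('wrist','w4')
L=W.copy(); L[...,:2]=(W[...,:2]-O)@S.T
print('tops');rects(tops(L,118,137,(-60,68),(-150,180)),L)"
```

```text
clock: 10.9
tcp_pos: [597.5, -76.9, 150.1]
ee_rot: [-3.14, 0.002, 3.103]
force: [-2.5, -0.2, 5.9]
width: 0.156
t 10.9 loc [ 41.3 -64.4] z 150.1 rpy [-1.799e+02  1.000e-01  1.778e+02] F loc [-2.5 -0.3] 5.9 w 0.156
clock: 11.7
tcp_pos: [598.3, -54.9, 150.1]
ee_rot: [-3.141, 0.002, 3.103]
force: [-2.5, -0.4, 6.3]
width: 0.155
t 11.7 loc [ 41.4 -42.3] z 150.1 rpy [-1.800e+02  1.000e-01  1.778e+02] F loc [-2.5 -0.5] 6.3 w 0.155
tops
c 36.6 55.1 size 62.9 140.5 ang 0.0 z 128.6 n 16589 px [300 176 212  99] lo [  5. -15. 118.] hi [ 68. 125. 135.]
c 21.4 -41.8 size 30.2 24.0 ang 0.1 z 129.7 n 1571 px [239 177  41  52] lo [  6. -54. 118.] hi [ 36. -30. 137.]
```

```bash
python3 -m crank '[{"claw":-1,"dx":0,"dy":0.08,"dz":0,"rx":0,"ry":0,"rz":0},{"claw":-1,"dx":0,"dy":0.08,"dz":0,"rx":0,"ry":0,"rz":0},{"claw":-1,"dx":0,"dy":0.08,"dz":0,"rx":0,"ry":0,"rz":0},{"claw":-1,"dx":0,"dy":0.08,"dz":0,"rx":0,"ry":0,"rz":0},{"claw":-1,"dx":0,"dy":0.08,"dz":0,"rx":0,"ry":0,"rz":0},{"claw":-1,"dx":0,"dy":0.08,"dz":0,"rx":0,"ry":0,"rz":0},{"claw":-1,"dx":0,"dy":0,"dz":0,"rx":0,"ry":0,"rz":0},{"claw":-1,"dx":0,"dy":0,"dz":0,"rx":0,"ry":0,"rz":0}]'
python3 -c "from h import *; st()"
python3 -m crank '[{"claw":-1,"dx":0,"dy":0.05,"dz":0,"rx":0,"ry":0,"rz":0},{"claw":-1,"dx":0,"dy":0.05,"dz":0,"rx":0,"ry":0,"rz":0},{"claw":-1,"dx":0,"dy":0,"dz":0,"rx":0,"ry":0,"rz":0},{"claw":-1,"dx":0,"dy":0,"dz":0,"rx":0,"ry":0,"rz":0}]'
python3 -c "
from h import *; st(); im,W,p=look('wrist','w5')"
python3 -m crank '[{"claw":-1,"dx":0,"dy":0.05,"dz":0,"rx":0,"ry":0,"rz":0},{"claw":-1,"dx":0,"dy":0.05,"dz":0,"rx":0,"ry":0,"rz":0},{"claw":-1,"dx":0,"dy":0,"dz":0,"rx":0,"ry":0,"rz":0},{"claw":-1,"dx":0,"dy":0,"dz":0,"rx":0,"ry":0,"rz":0}]'
python3 -c "
from h import *; st()"
```

```text
clock: 12.55
tcp_pos: [598.9, -35.7, 150.0]
ee_rot: [-3.141, 0.002, 3.103]
force: [-2.3, 1.0, 7.6]
width: 0.155
t 12.55 loc [ 41.4 -23.1] z 150.0 rpy [-1.800e+02  1.000e-01  1.778e+02] F loc [-2.3  0.9] 7.6 w 0.155
clock: 12.95
tcp_pos: [599.0, -31.9, 150.0]
ee_rot: [-3.141, 0.002, 3.103]
force: [-3.2, -0.8, 6.6]
width: 0.152
t 12.95 loc [ 41.3 -19.3] z 150.0 rpy [-1.799e+02  1.000e-01  1.778e+02] F loc [-3.2 -0.9] 6.6 w 0.152
clock: 13.4
tcp_pos: [599.2, -28.5, 150.1]
ee_rot: [-3.139, 0.002, 3.103]
force: [-2.2, -3.4, 6.2]
width: 0.155
t 13.4 loc [ 41.4 -15.9] z 150.1 rpy [-1.799e+02  1.000e-01  1.778e+02] F loc [-2.1 -3.5] 6.2 w 0.155
```

View pics/w5.png

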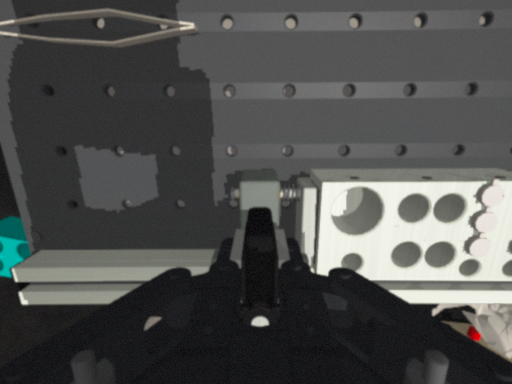

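The row is closed up with no visible gaps from (305,225) to the right. Spring contact starts at y≈-18. Now I compress further in small steps, averaging the force.

```bash
python3 -m crank '[{"claw":-1,"dx":0,"dy":0.04,"dz":0,"rx":0,"ry":0,"rz":0},{"claw":-1,"dx":0,"dy":0.04,"dz":0,"rx":0,"ry":0,"rz":0},{"claw":-1,"dx":0,"dy":0.03,"dz":0,"rx":0,"ry":0,"rz":0},{"claw":-1,"dx":0,"dy":0,"dz":0,"rx":0,"ry":0,"rz":0},{"claw":-1,"dx":0,"dy":0,"dz":0,"rx":0,"ry":0,"rz":0},{"claw":-1,"dx":0,"dy":0,"dz":0,"rx":0,"ry":0,"rz":0}]'
python3 -c "
from h import *; st()
for i in range(4):
    im,W,p=look('wrist','w6_%d'%i); st()
L=W.copy(); L[...,:2]=(W[...,:2]-O)@S.T
print('tops');rects(tops(L,124,137,(-60,68),(-150,180)),L)
# grip side-plate arm & pad profile along y at front strip x 14..30, z 105..137
for z0,z1 in((124,137),(116,123.5)):
    m=(L[...,2]>z0)&(L[...,2]<z1)&(L[...,0]>14)&(L[...,0]<30)
    h,e=np.histogram(L[...,1][m],bins=np.arange(-40,32,2)); print(dict(zip(e[:-1].astype(int).tolist(),h.tolist())))
cv2.imwrite('pics/crop6.png',cv2.resize(im[130:320,190:512],None,fx=2.4,fy=2.4))"
```

```text
clock: 14.0
tcp_pos: [599.3, -25.5, 150.1]
ee_rot: [-3.137, 0.002, 3.102]
force: [-3.1, -7.7, 7.4]
width: 0.153
t 14.0 loc [ 41.4 -12.9] z 150.1 rpy [-1.797e+02  1.000e-01  1.777e+02] F loc [-2.9 -7.8] 7.4 w 0.153
t 14.05 loc [ 41.4 -12.9] z 150.1 rpy [-1.797e+02  1.000e-01  1.777e+02] F loc [-2.2 -7.1] 6.5 w 0.157
t 14.1 loc [ 41.4 -12.9] z 150.1 rpy [-1.797e+02  1.000e-01  1.777e+02] F loc [-2.8 -7.6] 6.1 w 0.154
t 14.15 loc [ 41.4 -12.9] z 150.1 rpy [-1.797e+02  1.000e-01  1.777e+02] F loc [-3.  -7.8] 7.1 w 0.155
t 14.2 loc [ 41.4 -12.9] z 150.1 rpy [-1.797e+02  1.000e-01  1.777e+02] F loc [-3.6 -8.2] 6.4 w 0.156
tops
c 21.5 -12.5 size 30.4 24.0 ang 0.1 z 129.8 n 1484 px [239 179  41  50] lo [  6. -25. 124.] hi [ 37.  -0. 137.]
c 36.6 81.5 size 62.9 134.0 ang 0.1 z 128.8 n 14079 px [302 179 210  96] lo [  5.  15. 124.] hi [ 68. 149. 135.]
{-40: 0, -38: 0, -36: 0, -34: 0, -32: 0, -30: 0, -28: 0, -26: 16, -24: 86, -22: 74, -20: 70, -18: 56, -16: 50, -14: 63, -12: 49, -10: 54, -8: 66, -6: 71, -4: 93, -2: 60, 0: 0, 2: 0, 4: 0, 6: 0, 8: 1, 10: 1, 12: 4, 14: 2, 16: 2, 18: 85, 20: 83, 22: 86, 24: 72, 26: 27, 28: 10}
{-40: 0, -38: 0, -36: 0, -34: 0, -32: 0, -30: 0, -28: 0, -26: 7, -24: 0, -22: 0, -20: 0, -18: 0, -16: 0, -14: 0, -12: 0, -10: 0, -8: 0, -6: 0, -4: 0, -2: 0, 0: 8, 2: 1, 4: 0, 6: 1, 8: 67, 10: 65, 12: 68, 14: 68, 16: 66, 18: 45, 20: 0, 22: 0, 24: 0, 26: 0, 28: 0}
```

View pics/crop6.png

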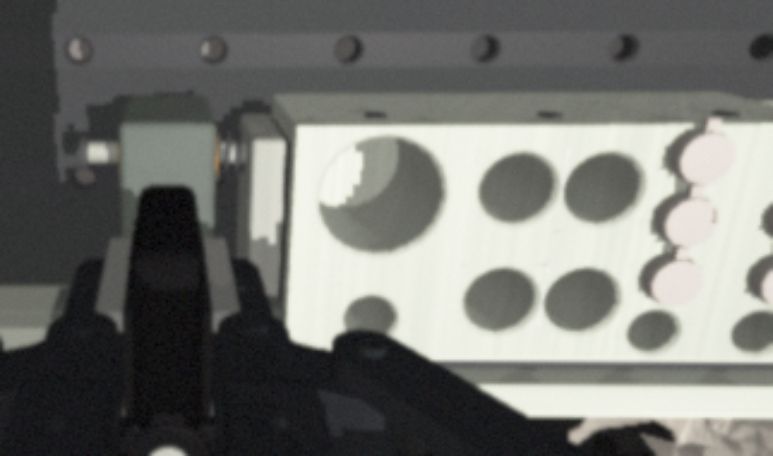

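Run:
```python
from h import *
p=optics.camera_params('wrist')
R=np.array(p['R']);t=np.array(p['t'])
# px per mm along shaker y at pad top
Pw=lambda l:np.append(S.T@np.array(l[:2])+O,l[2])
pr=lambda l:cv2.projectPoints(Pw(l)[None],cv2.Rodrigues(R)[0],t,K(p),np.array(p['dist']))[0].ravel()
print('proj',pr([20,10,121]),pr([20,17,121]),pr([20,20,121]))
g={n:cv2.GaussianBlur(cv2.imread(f'pics/{n}.png',0),(3,3),0)[194:206].mean(0) for n in('w3','w4','w5','w6_3')}
for n,a in g.items(): print(n,a[276:330].astype(int).tolist())
ref=g['w3'].astype(np.float32)
```

```text
proj [295.55652425 198.61637695] [306.81946996 198.58628457] [311.65048265 198.57345597]
w3 [138, 132, 120, 108, 104, 103, 101, 96, 89, 85, 81, 77, 75, 78, 86, 89, 84, 78, 74, 73, 76, 80, 82, 84, 85, 85, 94, 124, 166, 199, 214, 216, 217, 217, 217, 217, 218, 220, 220, 217, 200, 155, 97, 59, 49, 50, 51, 51, 51, 51, 51, 51, 51, 51]
w4 [135, 129, 118, 108, 104, 99, 90, 81, 75, 71, 70, 70, 73, 81, 88, 87, 81, 77, 77, 76, 75, 77, 80, 83, 85, 87, 100, 133, 174, 202, 213, 214, 214, 214, 214, 215, 216, 217, 213, 190, 140, 90, 71, 84, 114, 164, 214, 237, 242, 243, 243, 242, 242, 241]
w5 [135, 131, 123, 116, 110, 104, 97, 89, 83, 82, 81, 82, 84, 88, 88, 83, 78, 77, 78, 76, 75, 77, 80, 83, 83, 89, 111, 150, 186, 206, 213, 214, 213, 213, 214, 215, 216, 216, 209, 181, 129, 81, 72, 94, 133, 185, 225, 240, 242, 243, 243, 242, 242, 241]
w6_3 [135, 130, 123, 116, 105, 87, 73, 70, 73, 80, 87, 87, 80, 76, 77, 81, 83, 92, 119, 161, 194, 209, 212, 213, 213, 213, 214, 215, 216, 217, 212, 187, 136, 88, 79, 111, 166, 216, 238, 241, 242, 242, 242, 241, 241, 240, 239, 238, 238, 238, 240, 240, 240, 240]
```

The pad's edge has shifted 8.9 px from free, which is about 5.5 mm of compression. The force agrees within friction and noise, at about 7.7 N. It needs about 2 mm more.

```bash
python3 -m crank '[{"claw":-1,"dx":0,"dy":0.03,"dz":0,"rx":0,"ry":0,"rz":0},{"claw":-1,"dx":0,"dy":0.03,"dz":0,"rx":0,"ry":0,"rz":0},{"claw":-1,"dx":0,"dy":0.01,"dz":0,"rx":0,"ry":0,"rz":0},{"claw":-1,"dx":0,"dy":0,"dz":0,"rx":0,"ry":0,"rz":0},{"claw":-1,"dx":0,"dy":0,"dz":0,"rx":0,"ry":0,"rz":0},{"claw":-1,"dx":0,"dy":0,"dz":0,"rx":0,"ry":0,"rz":0}]'
cat > c.py <<'E'
from h import *
F=[]
for i in range(6):
    im,W,p=look('wrist','w7'); F.append(S@get_state()['force'][:2])
st(); print('F',np.mean(F,0).round(2))
def edges(n):
    a=cv2.GaussianBlur(cv2.imread(f'pics/{n}.png',0),(3,3),0)[194:206].mean(0)
    return [round(float(u-1+(150-a[u-1])/(a[u]-a[u-1])),2) for u in range(280,330) if a[u-1]<150<=a[u]]
e0,e=edges('w3')[0],edges('w7'); print(e0,e,'c mm',(e0-e[0])/1.61)
E
python3 c.py
```

```text
clock: 14.8
tcp_pos: [599.3, -25.0, 150.1]
ee_rot: [-3.133, 0.002, 3.101]
force: [-5.2, -15.1, 6.0]
width: 0.153
t 15.1 loc [ 41.4 -12.4] z 150.1 rpy [-1.795e+02  1.000e-01  1.777e+02] F loc [ -3.6 -15. ] 6.4 w 0.155
F [ -3.68 -15.73]
303.61 [294.22, 311.07] c mm 5.832298136645954
```

The force jumped to 15.7 N while the pad moved only 0.3 mm. That isn't the springs, so something rigid is in contact. I back off a little and use the wrist moment to find where it acts.

```bash
cat > d.py <<'E'
from h import *
F=[];M=[]
for i in range(5):
    im,d=optics.get_image('wrist'); s=get_state(); F.append(s['force']); M.append(s['wrist_torque'])
st(); print('F',np.mean(F,0).round(2),'M',np.mean(M,0).round(3))
E
python3 d.py
python3 -m crank '[{"claw":-1,"dx":0,"dy":-0.07,"dz":0,"rx":0,"ry":0,"rz":0},{"claw":-1,"dx":0,"dy":0,"dz":0,"rx":0,"ry":0,"rz":0},{"claw":-1,"dx":0,"dy":0,"dz":0,"rx":0,"ry":0,"rz":0}]' >/dev/null
python3 d.py
python3 - <<'E'
from h import *
for n in('side','scene'):
    im,W,p=look(n); 
    if n=='side': a=cv2.resize(im[150:230,235:345],None,fx=3.6,fy=3.6,interpolation=cv2.INTER_CUBIC)
    else: b=cv2.resize(im[110:240,170:310],(396,368),interpolation=cv2.INTER_CUBIC)
h=max(a.shape[0],b.shape[0]); z=np.zeros((h,a.shape[1]+b.shape[1],3),np.uint8); z[:a.shape[0],:a.shape[1]]=a; z[:b.shape[0],a.shape[1]:]=b
cv2.imwrite('pics/v8.png',z)
E
```

```text
t 15.35 loc [ 41.4 -12.5] z 150.1 rpy [-1.795e+02  1.000e-01  1.777e+02] F loc [ -2.7 -15.9] 6.1 w 0.153
F [ -3.91 -15.32   6.15] M [-1.677  0.509  0.253]
t 15.9 loc [ 41.4 -13.2] z 150.1 rpy [-1.797e+02  1.000e-01  1.777e+02] F loc [-3.1 -8.5] 5.5 w 0.153
F [-3.6  -8.3   6.33] M [-0.899  0.423  0.229]
```

View pics/v8.png

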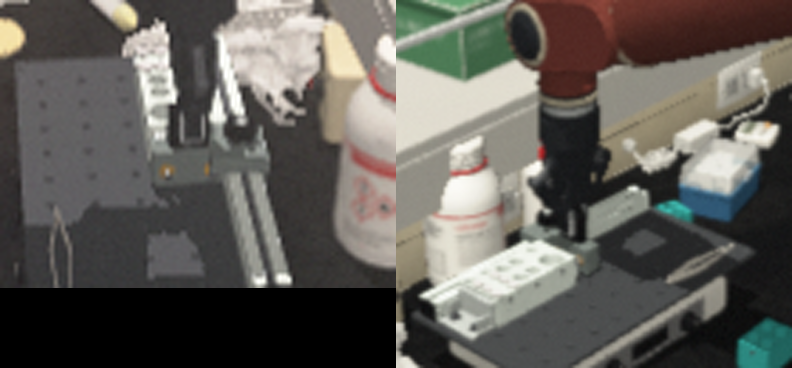

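The extra force acts along the grip line, so it is the clamp itself resisting. The side and scene crops show nothing else touching the gripper. I check the pad, then relieve the side loads (6 N down and 3 N in x since gripping), which may be binding it.

```bash
python3 c.py
python3 -m crank '[{"claw":-1,"dx":0.03,"dy":0,"dz":-0.05,"rx":0,"ry":0,"rz":0},{"claw":-1,"dx":0,"dy":0,"dz":0,"rx":0,"ry":0,"rz":0},{"claw":-1,"dx":0,"dy":0,"dz":0,"rx":0,"ry":0,"rz":0}]' >/dev/null
python3 c.py; python3 d.py
python3 -m crank '[{"claw":-1,"dx":0,"dy":0.03,"dz":0,"rx":0,"ry":0,"rz":0},{"claw":-1,"dx":0,"dy":0,"dz":0,"rx":0,"ry":0,"rz":0},{"claw":-1,"dx":0,"dy":0,"dz":0,"rx":0,"ry":0,"rz":0}]' >/dev/null
python3 c.py; python3 d.py
```

```text
t 16.3 loc [ 41.4 -13.2] z 150.1 rpy [-1.797e+02  1.000e-01  1.777e+02] F loc [-3.1 -8.3] 6.6 w 0.155
F [-3.03 -8.38]
303.61 [295.41, 312.31] c mm 5.093167701863346
t 16.9 loc [ 41.3 -13.2] z 150.1 rpy [-179.7    0.3  177.7] F loc [ 8.3 -8.6] -5.2 w 0.152
F [ 7.77 -8.65]
303.61 [295.25, 312.18] c mm 5.19254658385094
t 17.15 loc [ 41.3 -13.2] z 150.1 rpy [-179.7    0.3  177.7] F loc [ 8.3 -9.4] -4.3 w 0.156
F [ 7.6  -9.02 -4.55] M [-1.032 -0.995  0.22 ]
t 17.75 loc [ 41.3 -12.5] z 150.1 rpy [-179.7    0.3  177.7] F loc [  7.4 -10.9] -5.2 w 0.154
F [  7.7  -10.58]
303.61 [294.15, 311.05] c mm 5.87577639751555
t 18.0 loc [ 41.3 -12.5] z 150.1 rpy [-179.7    0.3  177.7] F loc [  8.3 -10.5] -4.5 w 0.16
F [  7.21 -10.47  -4.45] M [-1.236 -0.96   0.227]
```

```bash
python3 -m crank '[{"claw":-1,"dx":-0.02,"dy":0,"dz":0.02,"rx":0,"ry":0,"rz":0},{"claw":-1,"dx":0,"dy":0.03,"dz":0,"rx":0,"ry":0,"rz":0},{"claw":-1,"dx":0,"dy":0,"dz":0,"rx":0,"ry":0,"rz":0},{"claw":-1,"dx":0,"dy":0,"dz":0,"rx":0,"ry":0,"rz":0}]' >/dev/null
python3 c.py; python3 d.py
python3 - <<'E'
from h import *
im,W,p=look('wrist','w9'); L=W.copy(); L[...,:2]=(W[...,:2]-O)@S.T
m=(L[...,2]>124)&(L[...,2]<131)&(L[...,0]>10)&(L[...,0]<66)&(L[...,1]>14)
rects(m,L)
for a,b in((8,14),(14,30),(30,45),(45,60),(60,70)):
    q=(L[...,2]>125)&(L[...,2]<131)&(L[...,0]>a)&(L[...,0]<b)&(L[...,1]>10)
    print(a,b,'row y',np.nanpercentile(L[...,1][q],[.3,1,99.7]).round(1))
E
```

```text
t 18.7 loc [ 41.3 -12.5] z 150.1 rpy [-179.5    0.2  177.7] F loc [  1.6 -14.7] 0.7 w 0.149
F [  1.86 -14.79]
303.61 [294.19, 311.05] c mm 5.850931677018643
t 18.95 loc [ 41.3 -12.4] z 150.1 rpy [-179.5    0.2  177.7] F loc [  1.3 -14.2] 0.4 w 0.151
F [  1.27 -14.35   0.25] M [-1.581 -0.187  0.246]
c 38.0 65.7 size 101.0 56.0 ang 90.0 z 128.7 n 8817 px [303 186 174  86] lo [ 10.  15. 124.] hi [ 66. 116. 131.]
c 40.5 127.1 size 60.3 28.6 ang 17.0 z 128.8 n 2106 px [466 186  46  86] lo [ 10. 117. 124.] hi [ 66. 149. 131.]
8 14 row y [ 19.   19.3 132.4]
14 30 row y [ 18.8  19.  135.7]
30 45 row y [ 18.9  19.1 139.1]
45 60 row y [ 15.8  17.5 143. ]
60 70 row y [ 19.7  21.2 148.1]
```

Run:
```python
from h import *
im,W,p=look('wrist','w10'); L=W.copy(); L[...,:2]=(W[...,:2]-O)@S.T
for v in (225,240,250,256,262,268,274,280,288):
    print(v,[tuple(L[v,u].round().astype(int).tolist()) if np.isfinite(L[v,u,0]) else None for u in range(276,340,7)])
g=cv2.LUT(im,(255*(np.arange(256)/255)**.45).astype(np.uint8))
cv2.imwrite('pics/crop10.png',cv2.resize(g[170:320,220:400],None,fx=4,fy=4,interpolation=cv2.INTER_CUBIC))
```

```text
225 [(34, -2, 130), (52, 6, 88), (44, 9, 107), (37, 12, 123), (37, 16, 123), (34, 19, 129), (34, 24, 129), (35, 28, 128), (41, 36, 114), (42, 42, 112)]
240 [(31, -3, 157), (30, 0, 157), (34, 4, 149), (47, 12, 123), (47, 16, 123), (44, 20, 129), (44, 24, 129), (45, 28, 129), (44, 33, 129), (44, 37, 129)]
250 [(30, -4, 169), (30, -1, 168), (34, 3, 161), (35, 7, 160), (55, 17, 123), (51, 20, 129), (52, 25, 128), (52, 29, 128), (52, 33, 128), (51, 37, 129)]
256 [(30, -4, 174), (30, -1, 174), (34, 3, 167), (34, 6, 167), (56, 16, 128), (56, 20, 129), (55, 25, 129), (56, 29, 128), (55, 33, 129), (66, 44, 110)]
262 [(31, -5, 178), (31, -1, 177), (28, 1, 183), (28, 4, 183), (29, 7, 181), (60, 21, 128), (60, 25, 129), (60, 29, 129), (60, 34, 128), (67, 42, 117)]
268 [(35, -4, 176), (29, -2, 185), (28, 1, 186), (28, 3, 187), (29, 6, 185), (64, 21, 129), (65, 26, 127), (64, 30, 129), (64, 34, 129), (29, 21, 185)]
274 [None, (29, -2, 189), (29, 0, 190), (29, 3, 189), (30, 6, 189), (29, 9, 189), (34, 13, 182), (69, 30, 128), (30, 17, 189), (28, 19, 191)]
280 [(41, -4, 176), (29, -3, 194), (29, 0, 194), (29, 2, 194), (29, 5, 194), (29, 8, 194), (35, 12, 186), (34, 15, 186), (30, 16, 193), (30, 18, 193)]
288 [(45, -4, 177), (29, -3, 199), (24, -1, 205), (24, 1, 206), (24, 3, 206), (25, 6, 204), (24, 8, 205), (34, 14, 192), (33, 16, 193), (30, 18, 196)]
```

View pics/crop10.png

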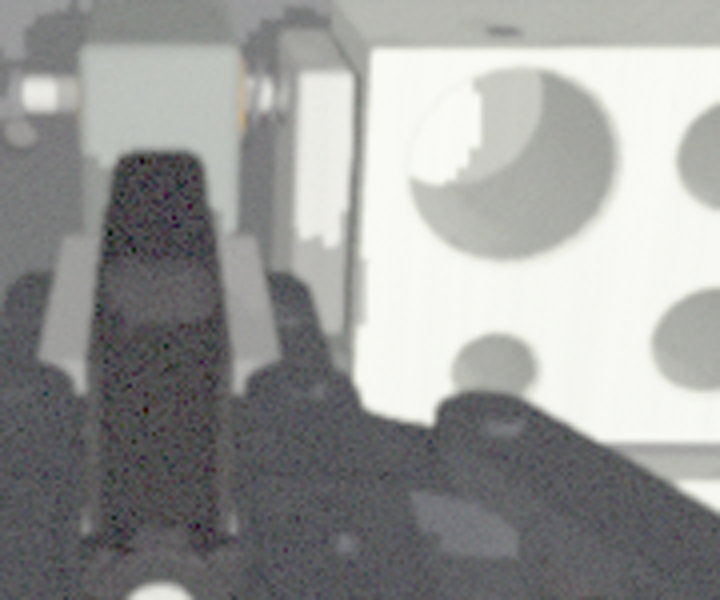

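The crop shows the pad at (325,160), parallel to block 50's face. A grey corner of the carriage at (345,350) is close to the block's rear-back corner. One slightly firmer push should separate stiction from a hard stop, still far below the limits.

```bash
python3 -m crank '[{"claw":-1,"dx":0,"dy":0.03,"dz":0,"rx":0,"ry":0,"rz":0},{"claw":-1,"dx":0,"dy":0,"dz":0,"rx":0,"ry":0,"rz":0},{"claw":-1,"dx":0,"dy":0,"dz":0,"rx":0,"ry":0,"rz":0}]' >/dev/null
python3 c.py; python3 d.py
python3 -m crank '[{"claw":-1,"dx":0,"dy":-0.06,"dz":0,"rx":0,"ry":0,"rz":0},{"claw":-1,"dx":0,"dy":0,"dz":0,"rx":0,"ry":0,"rz":0},{"claw":-1,"dx":0,"dy":0,"dz":0,"rx":0,"ry":0,"rz":0}]' >/dev/null
python3 c.py; python3 d.py
```

```text
t 19.65 loc [ 41.4 -12.4] z 150.1 rpy [-179.4    0.2  177.7] F loc [  1.4 -18.3] 0.3 w 0.154
F [  1.26 -18.4 ]
303.61 [294.25, 311.08] c mm 5.8136645962733
t 19.9 loc [ 41.4 -12.4] z 150.1 rpy [-179.4    0.2  177.7] F loc [  0.8 -18.2] -0.6 w 0.154
F [  1.02 -18.5   -0.07] M [-2.041 -0.167  0.247]
t 20.5 loc [ 41.4 -12.5] z 150.1 rpy [-179.7    0.2  177.7] F loc [  1.8 -11. ] 0.4 w 0.155
F [  1.9  -10.54]
303.61 [294.14, 311.02] c mm 5.8819875776397685
t 20.75 loc [ 41.4 -12.5] z 150.1 rpy [-179.7    0.2  177.7] F loc [  2.  -11.1] 1.1 w 0.157
F [  1.41 -10.52   0.61] M [-1.126 -0.207  0.216]
```

```bash
python3 -m crank '[{"claw":-1,"dx":0,"dy":-0.1,"dz":0,"rx":0,"ry":0,"rz":0},{"claw":-1,"dx":0,"dy":0,"dz":0,"rx":0,"ry":0,"rz":0},{"claw":-1,"dx":0,"dy":0,"dz":0,"rx":0,"ry":0,"rz":0}]' >/dev/null
python3 c.py; python3 d.py
python3 -m crank '[{"claw":-1,"dx":0,"dy":-0.1,"dz":0,"rx":0,"ry":0,"rz":0},{"claw":-1,"dx":0,"dy":-0.1,"dz":0,"rx":0,"ry":0,"rz":0},{"claw":-1,"dx":0,"dy":0,"dz":0,"rx":0,"ry":0,"rz":0},{"claw":-1,"dx":0,"dy":0,"dz":0,"rx":0,"ry":0,"rz":0}]' >/dev/null
python3 d.py
python3 - <<'E'
from h import *
im,W,p=look('wrist','w11'); L=W.copy(); L[...,:2]=(W[...,:2]-O)@S.T
for z in((124,131),(118,124),(100,118)):
    print(z);rects((L[...,2]>z[0])&(L[...,2]<z[1])&(L[...,0]>-5)&(L[...,0]<115)&(L[...,1]>-60)&(L[...,1]<80),L,30)
E
```

```text
t 21.35 loc [ 41.3 -15.2] z 150.1 rpy [-179.8    0.2  177.7] F loc [ 1.8 -6. ] 0.6 w 0.154
F [ 1.69 -6.32]
303.61 [298.45, 315.48] c mm 3.2049689440993943
t 21.6 loc [ 41.3 -15.2] z 150.1 rpy [-179.8    0.2  177.7] F loc [ 2.  -5.8] 0.1 w 0.153
F [ 1.54 -5.93  1.  ] M [-0.655 -0.274  0.16 ]
t 22.25 loc [ 41.3 -21.4] z 150.1 rpy [-180.     0.2  177.8] F loc [ 5.8 -0.2] 2.6 w 0.153
F [ 5.57 -1.37  2.34] M [-0.15  -0.779  0.155]
(124, 131)
c 21.3 -20.9 size 24.0 29.8 ang 90.0 z 129.7 n 1377 px [239 179  41  50] lo [  6. -33. 124.] hi [ 36.  -9. 131.]
c 39.5 49.3 size 61.4 65.1 ang 90.0 z 128.7 n 6582 px [320 180 114  99] lo [  7.  19. 124.] hi [ 72.  80. 131.]
c 57.5 7.9 size 3.0 2.1 ang 84.0 z 129.1 n 32 px [303 255   5   7] lo [ 56.   6. 125.] hi [ 58.   9. 131.]
(118, 124)
c 7.5 41.0 size 6.9 1.0 ang 88.7 z 121.2 n 30 px [356 178  10   3] lo [  7.  38. 118.] hi [  8.  44. 124.]
c 39.2 11.0 size 53.8 10.2 ang 0.1 z 122.7 n 1156 px [300 187  20  79] lo [ 12.   6. 118.] hi [ 66.  16. 124.]
c 22.2 55.4 size 7.8 1.1 ang 14.3 z 121.1 n 34 px [380 197   5  10] lo [ 19.  54. 118.] hi [ 26.  
[... 1176 characters left out ...]
2  10] lo [ 31.  74. 103.] hi [ 34.  80. 118.]
c 43.1 6.0 size 0.5 28.1 ang 89.9 z 109.6 n 129 px [297 209   5  33] lo [ 29.   6. 100.] hi [ 57.   6. 118.]
c 63.9 76.4 size 2.1 7.4 ang 16.3 z 113.3 n 81 px [397 250  11  10] lo [ 62.  73. 107.] hi [ 65.  80. 118.]
c 65.5 44.0 size 3.1 10.6 ang 35.5 z 114.2 n 105 px [347 253  14  11] lo [ 61.  39. 108.] hi [ 68.  48. 118.]
c 73.5 -57.9 size 4.4 4.6 ang 83.6 z 111.6 n 75 px [204 257   8  15] lo [ 71. -60. 100.] hi [ 76. -55. 116.]
c 73.0 17.2 size 8.5 4.9 ang 8.1 z 114.8 n 67 px [311 262   8  12] lo [ 68.  15. 109.] hi [ 77.  20. 116.]
c 85.8 69.7 size 24.5 12.0 ang 70.3 z 110.2 n 265 px [372 278  29  18] lo [ 80.  58. 105.] hi [ 95.  80. 116.]
```

View pics/w11.png

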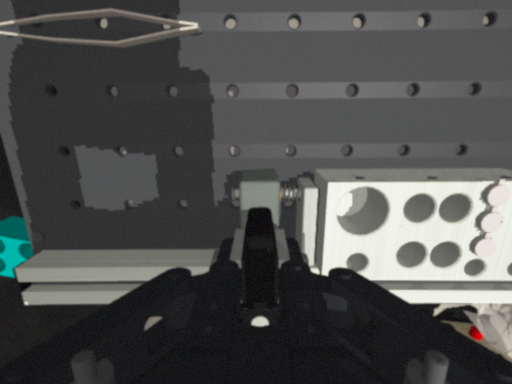

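Run:
```python
from h import *
f=np.load('pics/wrist0.npz'); p=dict(optics.camera_params('wrist'))
p['R']=np.array([[1.0,0.0001,-0.0017],[0.0005,-0.9594,0.282],[-0.0016,-0.282,-0.9594]]);p['t']=np.array([-623.9049,-36.5078,379.9972])
W=cloud(p,f['d']); L=W.copy(); L[...,:2]=(W[...,:2]-O)@S.T
q=L[np.isfinite(L[...,0])]
xs=np.arange(0,112,4); print('y-gripY\\x',xs.tolist())
for y in range(-56,-100,-2):
    r=[]
    for x in xs:
        m=(abs(q[:,0]-x)<2)&(abs(q[:,1]-y)<1)&(q[:,2]<180)
        r.append(int(q[m,2].max()) if m.any() else 0)
    print(y+97,r)
```

```text
y-gripY\x [0, 4, 8, 12, 16, 20, 24, 28, 32, 36, 40, 44, 48, 52, 56, 60, 64, 68, 72, 76, 80, 84, 88, 92, 96, 100, 104, 108]
41 [0, 0, 0, 0, 0, 0, 90, 90, 89, 89, 90, 88, 90, 89, 90, 91, 90, 89, 115, 115, 116, 115, 107, 116, 115, 115, 0, 89]
39 [0, 0, 89, 89, 89, 90, 90, 90, 90, 90, 90, 90, 91, 89, 89, 89, 89, 90, 116, 115, 116, 113, 107, 115, 115, 116, 89, 90]
37 [89, 90, 89, 91, 121, 123, 98, 112, 120, 122, 119, 119, 115, 110, 122, 121, 118, 89, 115, 116, 115, 115, 106, 115, 115, 115, 89, 89]
35 [89, 89, 89, 122, 124, 123, 123, 124, 123, 123, 123, 123, 123, 123, 123, 123, 123, 122, 115, 114, 116, 115, 107, 115, 115, 115, 89, 89]
33 [89, 90, 89, 123, 123, 124, 124, 124, 124, 123, 123, 124, 123, 123, 123, 123, 124, 123, 115, 115, 116, 114, 108, 115, 116, 116, 89, 89]
31 [89, 89, 89, 122, 123, 124, 124, 124, 123, 123, 123, 123, 123, 124, 123, 127, 127, 123, 129, 127, 126, 128, 131, 128, 116, 115, 129, 89]
29 [90, 89, 90, 123, 123, 123, 124, 124, 123, 124, 123, 123, 124, 124, 130, 130, 132, 131, 132, 131, 130, 130, 131, 131, 131, 131, 131, 131]
27 [89, 89, 90, 123, 123, 123, 123, 124, 12
[... 1229 characters left out ...]
1, 150, 131, 131, 130]
7 [89, 89, 130, 131, 131, 131, 171, 169, 171, 169, 170, 169, 169, 170, 168, 131, 131, 131, 131, 149, 152, 152, 151, 151, 149, 131, 131, 131]
5 [90, 89, 130, 131, 130, 130, 171, 172, 172, 172, 171, 172, 172, 172, 172, 131, 131, 132, 131, 150, 151, 152, 152, 151, 151, 131, 130, 131]
3 [89, 89, 130, 130, 130, 165, 172, 172, 171, 172, 171, 171, 171, 172, 172, 131, 131, 131, 149, 151, 152, 151, 152, 151, 151, 149, 132, 131]
1 [89, 89, 130, 130, 130, 130, 172, 0, 0, 0, 0, 0, 0, 0, 171, 131, 131, 131, 150, 151, 151, 153, 153, 152, 152, 150, 130, 131]
-1 [90, 88, 130, 130, 131, 130, 171, 0, 0, 0, 0, 0, 0, 0, 162, 131, 132, 131, 151, 151, 151, 152, 153, 152, 151, 150, 131, 131]
```

The saved depth map shows the clamp's saddle overhanging x ≥ 54, with its front edge about 30 mm ahead of the grip. That is a likely hard stop, either against block 50 or a built-in one. To rule out the gripper itself, I regrip 8 mm higher (the springs are free right now) and push again.

```bash
python3 -m crank '[{"claw":-0.3,"dx":0,"dy":0,"dz":0,"rx":0,"ry":0,"rz":0},{"claw":-0.3,"dx":0,"dy":0,"dz":0,"rx":0,"ry":0,"rz":0},{"claw":-0.3,"dx":0,"dy":0,"dz":0,"rx":0,"ry":0,"rz":0},{"claw":-0.3,"dx":0,"dy":0,"dz":-0.2,"rx":0,"ry":0,"rz":0},{"claw":-0.3,"dx":0,"dy":0,"dz":0,"rx":0,"ry":0,"rz":0}]'; python3 -c "from h import *; st()"
python3 -m crank '[{"claw":-1,"dx":0,"dy":0,"dz":0,"rx":0,"ry":0,"rz":0},{"claw":-1,"dx":0,"dy":0,"dz":0,"rx":0,"ry":0,"rz":0},{"claw":-1,"dx":0,"dy":0,"dz":0,"rx":0,"ry":0,"rz":0},{"claw":-1,"dx":0,"dy":0,"dz":0,"rx":0,"ry":0,"rz":0},{"claw":-1,"dx":0,"dy":0,"dz":0,"rx":0,"ry":0,"rz":0}]' >/dev/null
sed -i "s/'w7'/'w12'/g" c.py; python3 c.py; python3 d.py
```

```text
clock: 22.8
tcp_pos: [598.4, -33.9, 158.5]
ee_rot: [-3.141, 0.002, 3.102]
force: [0.2, 0.1, 1.1]
width: 0.351
t 22.8 loc [ 40.7 -21.4] z 158.5 rpy [-1.800e+02  1.000e-01  1.778e+02] F loc [0.2 0.1] 1.1 w 0.351
t 23.6 loc [ 40.4 -21.4] z 157.9 rpy [-180.     0.   177.8] F loc [-1.8  0.9] 6.0 w 0.151
F [-1.95  0.38]
303.61 [301.56, 322.43] c mm 1.2732919254658455
t 23.85 loc [ 40.4 -21.3] z 157.9 rpy [-180.     0.   177.8] F loc [-2.3  0.7] 4.3 w 0.15
F [-1.77  0.27  5.52] M [0.009 0.308 0.145]
```

```bash
sed -i "s/e0,e=edges('w3')\[0\],/e0,e=301.56,/; s/1.61/1.54/" c.py
python3 -m crank '[{"claw":-1,"dx":0,"dy":0.05,"dz":0,"rx":0,"ry":0,"rz":0},{"claw":-1,"dx":0,"dy":0.05,"dz":0,"rx":0,"ry":0,"rz":0},{"claw":-1,"dx":0,"dy":0.05,"dz":0,"rx":0,"ry":0,"rz":0},{"claw":-1,"dx":0,"dy":0.05,"dz":0,"rx":0,"ry":0,"rz":0},{"claw":-1,"dx":0,"dy":0.05,"dz":0,"rx":0,"ry":0,"rz":0},{"claw":-1,"dx":0,"dy":0,"dz":0,"rx":0,"ry":0,"rz":0},{"claw":-1,"dx":0,"dy":0,"dz":0,"rx":0,"ry":0,"rz":0}]' >/dev/null
python3 c.py
python3 -m crank '[{"claw":-1,"dx":0,"dy":0.05,"dz":0,"rx":0,"ry":0,"rz":0},{"claw":-1,"dx":0,"dy":0,"dz":0,"rx":0,"ry":0,"rz":0},{"claw":-1,"dx":0,"dy":0,"dz":0,"rx":0,"ry":0,"rz":0},{"claw":-1,"dx":0,"dy":0,"dz":0,"rx":0,"ry":0,"rz":0}]' >/dev/null
python3 c.py
python3 -m crank '[{"claw":-1,"dx":0,"dy":0.04,"dz":0,"rx":0,"ry":0,"rz":0},{"claw":-1,"dx":0,"dy":0,"dz":0,"rx":0,"ry":0,"rz":0},{"claw":-1,"dx":0,"dy":0,"dz":0,"rx":0,"ry":0,"rz":0},{"claw":-1,"dx":0,"dy":0,"dz":0,"rx":0,"ry":0,"rz":0}]' >/dev/null
python3 c.py;python3 d.py
```

```text
t 24.85 loc [ 40.5 -13.4] z 157.9 rpy [-179.8    0.   177.7] F loc [-1.7 -7.8] 5.0 w 0.153
F [-2.09 -6.93]
301.56 [293.82, 309.91] c mm 5.0259740259740315
t 25.55 loc [ 40.5 -12.4] z 157.9 rpy [-179.7    0.   177.7] F loc [ -3.  -10.4] 5.0 w 0.152
F [ -2.18 -10.04]
301.56 [292.53, 308.54] c mm 5.863636363636383
t 26.25 loc [ 40.5 -12.4] z 157.9 rpy [-179.5    0.   177.7] F loc [ -2.8 -14.8] 4.4 w 0.151
F [ -2.3  -14.72]
301.56 [292.57, 308.58] c mm 5.837662337662343
t 26.5 loc [ 40.5 -12.4] z 157.9 rpy [-179.5    0.   177.7] F loc [ -3.1 -14.6] 4.4 w 0.152
F [ -2.83 -14.98   4.79] M [-1.906  0.45   0.183]
```

The stop is at the same place with the higher grip (y = -12.4, c ≈ 5.9 mm), so it belongs to the clamp: its saddle front meets block 50. Pushing harder would only load that contact. I ease off to about 11 N on the row plus about 1 N friction and do the final checks.

```bash
python3 -m crank '[{"claw":-1,"dx":0,"dy":-0.025,"dz":0,"rx":0,"ry":0,"rz":0},{"claw":-1,"dx":0,"dy":0,"dz":0,"rx":0,"ry":0,"rz":0},{"claw":-1,"dx":0,"dy":0,"dz":0,"rx":0,"ry":0,"rz":0},{"claw":-1,"dx":0,"dy":0,"dz":0,"rx":0,"ry":0,"rz":0},{"claw":-1,"dx":0,"dy":0,"dz":0,"rx":0,"ry":0,"rz":0}]' >/dev/null
python3 c.py;python3 d.py
python3 - <<'E'
from h import *
im,W,p=look('wrist'); L=W.copy(); L[...,:2]=(W[...,:2]-O)@S.T
q=(L[...,2]>125)&(L[...,2]<131)&(L[...,0]<80)&(L[...,1]>18)&(L[...,1]<160)
for a in range(20,150,10):
    s=q&(abs(L[...,1]-a)<5); print(a,'x',np.percentile(L[...,0][s],[1,99]).round(1) if s.any() else None,end=' ')
a=cv2.imread('pics/w12.png'); cv2.imwrite('pics/crop12.png',cv2.resize(a[150:300,270:512],None,fx=3.2,fy=3.2,interpolation=cv2.INTER_CUBIC))
E
```

```text
t 27.3 loc [ 40.4 -12.4] z 157.9 rpy [-179.6    0.   177.7] F loc [ -2.2 -11.8] 4.8 w 0.152
F [ -2.27 -11.68]
301.56 [292.55, 308.55] c mm 5.850649350649345
t 27.55 loc [ 40.4 -12.4] z 157.8 rpy [-179.6    0.   177.7] F loc [ -1.3 -12.7] 5.5 w 0.147
F [ -3.17 -11.94   5.12] M [-1.492  0.429  0.208]
20 x [ 7.8 69. ] 30 x [ 7.7 70.8] 40 x [ 7.5 67.6] 50 x [ 7.8 69.8] 60 x [ 7.8 70.4] 70 x [ 7.7 70.8] 80 x [ 7.4 70.5] 90 x [ 7.2 70.6] 100 x [ 7.2 70.4] 110 x [ 7.2 71.1] 120 x [ 7.1 71.4] 130 x [ 7.3 70.9] 140 x [ 7.3 71.8]
```

View pics/crop12.png

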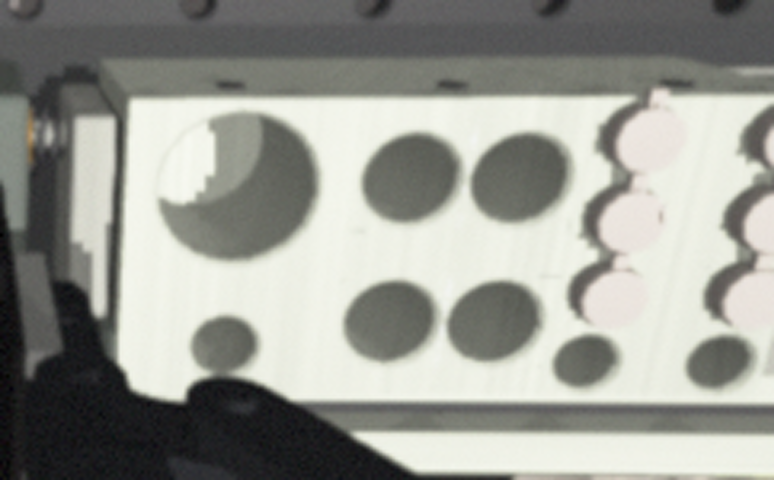

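The row is closed without gaps. Its front edges all lie at x = 7.1–7.8, so it is flush and square. The pad is on the row, the push is steady at about 12 N, and the clamp is held. Handing in.

```bash
python3 -c "
from cell import job; print(job.hand_in())"
```

```text
the job is handed in; nothing more can be done
None
```

The blocks are in one closed row against the end stop and I handed in still holding the clamp. However, its springs are only about 40% compressed (5.9 mm), not the half (7.5 mm) you asked for.

**What I did:** I pushed the three blocks flush against the fence one at a time with the shut fingers. I then gripped the clamp by its black grip and slid it along the rail until the row closed up.

**Last checks that passed:**
- **Row:** the front edges all lie at x = 7.1–7.8 mm against the expected 8, and the last picture shows no gaps.
- **Push:** it held at about 12 N with the clamp gripped at hand-in, which should leave about 11 N on the row after the 1 N friction.
- **Time:** the robot's clock read about 28 s.

**What disagreed:**
- **Hard stop:** the clamp would not go past 5.9 mm, as read from the pad's shift in the pictures. Pushing harder (up to 18.5 N) and regripping 8 mm higher gave the same stop.
- **Likely cause:** the clamp's saddle probably meets block 50, since its front edge measured about 30 mm ahead of the grip. I inferred this and did not see the contact directly.
- **Effect on the push:** about 9 N comes through the springs, and the rest probably through that contact. The springs were never squeezed solid.

I made no separate final check of the forceps, timer, marker, petri dish and tube. I saw no sign that the arm touched any of them.

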